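# Pin and latch an indexing mount on an optical table

### The job

On the optical table, turn the mount's collar (it has a black grip bar) until the hole in the blue lug lines up with the hole in the base, then take the red-headed pin from the white rack, pass it down through both holes until its flange sits on the lug, and let go. Then swing the steel hook (it has a black peg) onto the pin until the yellow sprung latch flips shut behind the pin, and leave the mount so. Leave the black-headed pins in the rack, and do not disturb the lens post or the hex driver.

Things in the scene. Friction and masses are not known exactly. Their poses are not given: they have to be found in the camera images.
- base_hole (a point): Mouth centre of the 13 mm through hole in the mount's fixed aluminium base block (124 x 124 x 30 mm), in its top face, 30 mm above the table, slightly chamfered, ringed in black. The frame is the mount's, z up: the collar's upright turning axis is 42 mm along +y from here, the hook's upright pivot 90 mm along +x. The mount's yaw varies.
- collar (a joint): Angle of the collar about its upright axis, rad, growing counter-clockwise seen from above; 0 = lug hole exactly over the base hole. Starts between +0.5 and +1.35, so it must be turned clockwise. Turns easily (about 0.05 N m of dry friction), stays where it is left, stops at -1.7 and 1.7.
- collar_bar (a point): Point on the collar's axis, 64 mm above the table, in its black grip bar: 56 mm long along this frame's x, 12 mm thick along y, standing 32 mm high on the collar, top 74 mm above the table. The collar's black disc (60 mm diameter) and blue lug have their top 42 mm above the table. The lug points along this frame's -y; z up.
- lug_hole (a point): Centre of the mouth of the 12.5 mm round hole through the collar's blue lug (30 x 30 x 12 mm), in its top face 42 mm above the table; 42 mm from the collar's axis.
- index_pin: Red-headed steel pin, 83 mm long, about 60 g, loose, upright in one of the rack's three holes (which one varies). Origin: centre of its lower end, z up. From there up: shank 10 mm diameter to 34 mm (lowest 4 mm tapered to 6 mm), flange 18 mm diameter from 34 to 37 mm, neck 10 mm diameter to 55 mm, red grip head 20 mm diameter from 55 to 83 mm.
- pin_foot (a point): The red pin's origin again: the centre of its lower end. In the rack the flange rests on the rack's top, and fully home in the mount it rests on the lug; both are 42 mm above the table, so this point is then 8 mm above the table.
- pin_rack: White plastic block 50 (x) x 165 (y) x 42 (z) mm, fixed; origin at the centre of its underside. Three upright 13 mm holes through it at y = -55, 0 and +55 mm hold the red pin and two black-headed spare pins.
- hook (a joint): Angle of the steel hook about its upright pivot, rad: 0 = fully home at its stop, growing as it swings away from the pin. Starts between 0.8 and 1.1; closes turning clockwise seen from above. Its 8 mm thick arm lies 47 to 55 mm above the table. About 0.04 N m of friction: it stays where left. The latch adds 1 to 2 N at the pin as it passes.
- hook_peg (a point): Point on the axis of the upright black peg on the hook's arm (14 mm diameter, from 55 to 97 mm above the table), 77 mm above the table. The frame is the hook's, z up: its pivot is at x = +40 mm, y = +6 mm from this point; the peg is pushed towards this frame's +y to close the hook. Pushing or pinching the peg both work.
- hook_seat (a point): Point of the hook where the pin's axis lies when the hook is fully home: 90 mm from the pivot, mid thickness of the arm, 51 mm above the table. The 21 mm wide mouth opens to this frame's +y, its lips 19 mm ahead of this point; the arm runs from here to the pivot along +x.
- latch (a joint): Angle of the small yellow sprung latch (12.5 mm long) across the hook's mouth, rad: 0 = shut, grows to 1.4 as the pin pushes it inwards; its spring shuts it by itself once the pin is past it.
- spare_pin_a: Black-headed pin, same lengths as the red one with an 8 mm shank, standing in the rack; origin at its lower end. Leave it.
- spare_pin_b: Second black-headed pin like spare_pin_a. Leave it.
- lens_post: Loose lens in a black ring on a short steel post with a round black foot (60 mm diameter, 111 mm tall), origin at the centre of the foot's underside. Leave it.
- hex_driver: Loose hand driver with an orange handle, 170 mm long, lying on the table along its own x. Leave it.

How it is judged:
On the way, in this order (a step that is already met when the one before it is completed fails the run):
1. the collar is turned so that its lug hole lies over the base hole (value of joint collar between -0.1 and 0.1 rad), for 0.2 s.
2. the red pin is fully home through lug and base while the hook is still swung away (horizontal distance between pin_foot and base_hole below 0.004 m and z of pin_foot in the frame of base_hole below -0.0195 m and angle between index_pin's own z axis and vertical below 0.1 rad and value of joint hook above 0.35 rad), for 0.2 s.
3. the hook is on the pin with its latch shut behind it (horizontal distance between pin_foot and base_hole below 0.004 m and z of pin_foot in the frame of base_hole below -0.0195 m and angle between index_pin's own z axis and vertical below 0.1 rad and value of joint hook below 0.14 rad and value of joint latch below 0.2 rad), for 0.2 s.
At the end, for the whole second after the job is handed in: The red pin stands upright (within 0.1 rad) in the base hole (foot within 4 mm of its axis), its flange within 2.5 mm of the lug; the hook is within 0.14 rad of home around the pin with its latch shut (below 0.2 rad); everything is released and still (all of step 3 and linear speed of index_pin below 0.02 m/s); the robot touches nothing.
It fails at once if a black-headed pin is moved more than 25 mm (distance of any of spare_pin_a, spare_pin_b from where it was at the start of the episode above 0.025 m).
It fails at once if the lens post or the driver is moved more than 30 mm (distance of any of lens_post, hex_driver from where it was at the start of the episode above 0.03 m).
It also fails if it takes over 61 s, if anything falls off the work surface, if the arm or the gripper's body presses on something with over 40 N, if the wrist force passes 120 N, or if a joint passes its speed limit or range.

### The arm

A 7-joint arm with a two-finger parallel gripper is mounted at the origin on the work surface. World frame = base frame: x ahead of the robot, y to its left, z up, the work surface at z = 0. Lengths are in m, angles in rad, forces in N, time in s.
With the tool pointing down it reaches from about 0.4 to 0.85 m from the base axis. Payload 10.4 kg.
Tool frame: the origin (TCP) lies between the finger pads; the fingertips stand 22 mm ahead of it and the grasp point (between the pads) lies 3 mm ahead of it; z points along the fingers, y is the line along which they close (so a half turn about z gives the same grasp; the last joint's range is limited). The gripper opens to 85 mm and grips with 20 to 120 N. Pads are 22 mm wide; open, the fingers measure 114 mm over their backs; the gripper's body (76 mm by 85 mm) begins 54 mm behind the grasp point. The pads swing forward as they close: fully open they stand 13 mm farther back than shut.
Start: joints at [1.112, 0.332, -0.065, 1.46, 0.022, 1.35, -0.088], TCP at [0.264, -0.567, 0.253] pointing down, gripper open.
Joint ranges: [-2.6, 2.6], [-0.5, 2.12], [-1.47, 1.34], [0.16, 2.42], [-1.27, 4.41], [0.06, 2.06], [-2.6, 2.6]. Speed limits (rad/s): [2.22, 2.22, 2.79, 2.79, 3.14, 3.14, 3.14].

### API

Orientations are given as a unit quaternion [x, y, z, w].
In Python, from workcell import manip, camera, ticket, boxes_of, outline_of gives the robot as it stands.
- The arm moves only by the tool carry_out, never from a script. Its argument "deltas" is a list of rows, each a list of 5 numbers: the shift along the tool's x, y, z as a fraction of full scale, then the turn about the tool's z as a fraction of full scale, then the opening, from -1 (shut) to 1 (fully open), so that 0 is half open. In form: [[tx, ty, tz, spin, gripper], ...]. A call has 1 to 20 rows; each row is the pose to reach, as a shift and turn from the pose commanded when the call began, along the tool's axes at that moment; what a row does not reach only later rows make up. Full scale, the value 1, is 150 mm for a shift and 30 degrees for a turn. A row lasts 1/8 s, in which the tool goes at most 62.5 mm and 10.7 degrees, less where a joint would pass 70% of its speed; a pose out of reach is approached as far as the arm can. A call with a number of a shift or a turn outside -1 to 1 is refused whole. A call with a gripper value outside its range is refused whole. The fingers move at their own pace and stop on an object; "force" is the grip in N (left out, the last holds). Time passes only in rows, so rows that repeat a pose let the fingers close. It gives the time, the measured TCP pose, the force, the opening and the grip force at its end, in the units of the state.
- manip.get_obs(): the state, without advancing time (a new reading comes with each control period).
- camera(name): name is "scene" or "side" or "wrist"; returns a dict with "img" (480x640x3 uint8, red, green, blue), "depth" (480x640 float32, m along the optical axis (not along the pixel's ray), 0 where there is no reading), "vertical_fov" (degrees; the focal length in pixels is half the picture's height over the tangent of half this angle, whatever the lens; pixels are square), "cx", "cy" (the principal point, pixels), "R" (3x3) and "t" (3): a world point X has camera coordinates R X + t. Camera axes: x right, y down, z forward; pixel columns grow to the right and rows downward; lengths in m; the calibration is good to about 2 mm. A picture is of the moment at which its call begins.
- ticket.hand_in(): hands the job in; it is judged then, once.
Trained networks look in a picture, given as the dict that the camera call returned (one of the last four; its "shot" number tells which), for a name from the list of things; names that differ only in an ending like _2 or _b are one class to them, and where a whole thing is asked for, a point or a joint stands for the part that bears it (a point fixed in the world has none). Each returns a list of dicts, best first, with "conf" (0 to 1); they miss things now and then, are a little off and sometimes report something else, mostly with a low value. They report only what shows in the picture. A call takes as long as a camera call.
- boxes_of(query, picture): "position" ([x, y, z] in m, in world coordinates, good to about 4 mm: the middle of the surface that is visible of it).
- outline_of(query, picture): "region" (480x640 bool, what is visible of it).
The state is a dict: "clock": time; "joint_pos": joint angles; "joint_velocities": joint speeds; "tau": joint torques, N m; "position": TCP position; "ee_rot": TCP orientation; "ft_force": force on the tool from outside, world axes, zero at the start; "torque": the same for the moment, N m; "grip_width": opening from 0.0 (shut) to 1.0 (fully open); "grasp_force": force on a finger pad.
Only numpy, scipy, OpenCV 4.12 (cv2) and the standard library are available. Lean on these libraries where they do the work, as an engineer would, in place of code of your own. Each camera call takes 0.05 s, during which the arm holds its last target. There are 200 camera calls.

## Working session

There is one attempt and no reset: what is moved stays moved. The work goes in short steps, Python scripts to look and compute and a tool call to move; the robot and the scene stay as the last step left them, time stands still between calls to the robot, and variables do not carry over. Pictures are saved under pics/ and viewed, at most 10 in all, crops included, and the job is handed in when it is done.

Besides the shell and the picture viewer there is one more tool, called by a JSON object that holds its "api" and its "payload", one argument or row to a line. carry_out: Moves the arm, as the interface text tells. Its arguments: {"type":"object","properties":{"deltas":{"type":"array","items":{"type":"array","items":{"type":"number"}}},"force":{"type":"number"}},"required":["deltas"]}

```bash
mkdir -p pics
cat > h.py <<'E'
import numpy as np, cv2
from workcell import manip, camera, ticket, boxes_of, outline_of
from scipy.spatial.transform import Rotation as Ro
def cloud(c):
    f=240/np.tan(np.radians(c["vertical_fov"])/2)
    v,u=np.mgrid[0:480,0:640]; d=c["depth"]
    P=np.stack([(u-c["cx"])/f*d,(v-c["cy"])/f*d,d],-1)
    return (P-c["t"])@c["R"]   # R^T(P-t)
def ray(c,u,v,z):
    f=240/np.tan(np.radians(c["vertical_fov"])/2)
    d=np.array([(u-c["cx"])/f,(v-c["cy"])/f,1])@c["R"]; o=-c["R"].T@c["t"]
    return o+d*(z-o[2])/d[2]
def save(c,n): cv2.imwrite(f"pics/{n}.png",c["img"][:,:,::-1])
E
python3 - <<'E'
from h import *
o=manip.get_obs(); print(o["clock"],o["position"],o["ee_rot"])
ims=[]
for n in ["scene","side"]:
    c=camera(n); ims.append(c["img"]); 
    print(n,c["vertical_fov"],-c["R"].T@c["t"])
    for q in ["base_hole","collar_bar","lug_hole","index_pin","pin_rack","hook_peg","hook_seat","latch","spare_pin_a","lens_post","hex_driver"]:
        print(q,[(np.round(b["position"],3).tolist(),round(b["conf"],2)) for b in boxes_of(q,c)[:3]])
    save(c,n)
E
```

```text
0.0 [ 0.26367837 -0.56627163  0.25249056] [ 9.76352870e-01  2.16181751e-01 -1.87065415e-04 -6.98721502e-04]
scene 45.846887425163445 [1.21183544 0.75862583 1.24598857]
base_hole [([0.564, -0.069, 0.028], 0.74)]
collar_bar [([0.543, -0.068, 0.042], 0.87)]
lug_hole [([0.54, -0.067, 0.039], 0.69)]
index_pin [([0.463, 0.294, 0.08], 0.43)]
pin_rack []
hook_peg [([0.604, -0.139, 0.06], 0.65), ([0.392, -0.409, 0.017], 0.48), ([0.475, 0.304, 0.043], 0.23)]
hook_seat [([0.601, -0.146, 0.055], 0.51)]
latch []
spare_pin_a [([0.473, 0.352, 0.08], 0.48)]
lens_post [([0.78, 0.212, 0.013], 0.64)]
hex_driver [([0.396, -0.409, 0.019], 0.74), ([0.563, -0.07, 0.029], 0.34)]
side 49.59918637082777 [0.06343746 0.52298947 0.88906554]
base_hole [([0.533, -0.06, 0.028], 0.71)]
collar_bar [([0.526, -0.061, 0.041], 0.97)]
lug_hole [([0.521, -0.065, 0.044], 0.87)]
index_pin [([0.766, 0.21, 0.009], 0.64)]
pin_rack [([0.447, 0.306, 0.044], 0.82), ([0.455, 0.301, 0.088], 0.51)]
hook_peg [([0.597, -0.144, 0.058], 0.73), ([0.767, 0.207, 0.013], 0.38)]
hook_seat [([0.595, -0.146, 0.057], 0.91)]
latch [([0.527, -0.061, 0.039], 0.47)]
spare_pin_a [([0.468, 0.349, 0.082], 0.63), ([0.449, 0.241, 0.085], 0.61), ([0.385, -0.403, 0.022], 0.46)]
lens_post [([0.766, 0.208, 0.013], 0.55)]
hex_driver [([0.384, -0.404, 0.023], 0.93)]
```

View pics/scene.png

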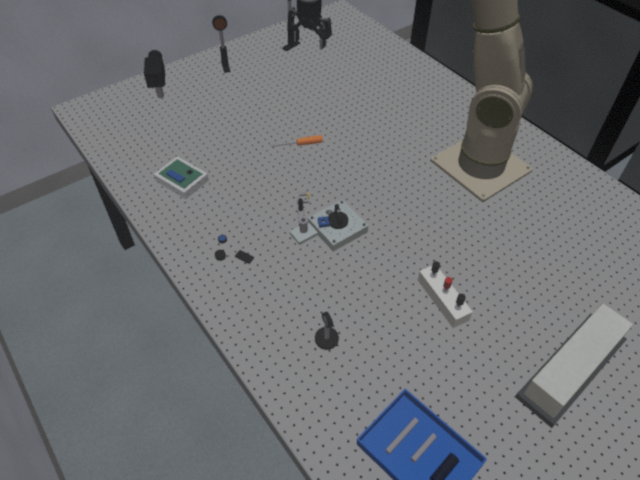

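View pics/side.png

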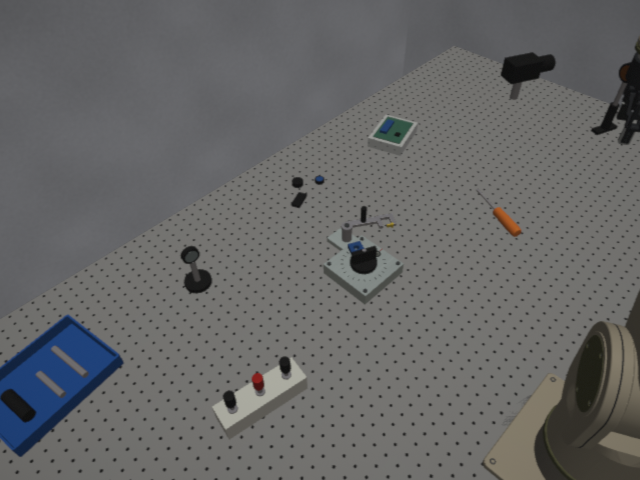

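{"api": "carry_out", "payload": {
  "deltas": [
    [0.4,-0.29,-0.1,0,1],
    [0.7,-0.5,-0.2,0,1],
    [1,-0.73,-0.2,0,1],
    [1,-0.73,-0.2,0,1]
  ]
}}

```text
clock: 1.7
position: [0.357, -0.3996, 0.2843]
ee_rot: [0.975, 0.22, 0.001, 0.0]
ft_force: [-0.3, -1.1, -0.7]
grip_width: 1.0
grasp_force: 0.0
```

{"api": "carry_out", "payload": {
  "deltas": [
    [0.4,-0.29,-0.1,0,1],
    [0.7,-0.5,-0.1,0,1],
    [1,-0.73,-0.1,0,1],
    [1,-0.73,-0.1,0,1]
  ]
}}

```text
clock: 2.2
position: [0.4456, -0.2371, 0.2987]
ee_rot: [0.976, 0.22, 0.001, -0.0]
ft_force: [-1.1, -0.7, -0.7]
grip_width: 0.998
grasp_force: 0.0
```

{"api": "carry_out", "payload": {
  "deltas": [
    [0.4,-0.29,0,0,1],
    [0.7,-0.5,0,0,1],
    [0.9,-0.7,0,0,1],
    [0.9,-0.7,0,0,1],
    [0.9,-0.7,0,0,1]
  ]
}}

```text
clock: 2.82
position: [0.5212, -0.0911, 0.2981]
ee_rot: [0.977, 0.215, -0.0, 0.0]
ft_force: [0.4, -0.8, -0.9]
grip_width: 0.999
grasp_force: 0.0
```

Run:
```python
from h import *
o=manip.get_obs(); print(o["clock"],o["position"],o["ee_rot"])
c=camera("wrist"); print(c["vertical_fov"],-c["R"].T@c["t"],c["R"])
for q in ["base_hole","collar_bar","lug_hole","hook_peg","hook_seat","latch"]:
        print(q,[(np.round(b["position"],3).tolist(),round(b["conf"],2)) for b in boxes_of(q,c)[:3]])
save(c,"w1"); np.savez("w1",**{k:c[k] for k in c if k!="shot"})
```

```text
2.825 [ 0.52115647 -0.09106932  0.29812424] [ 9.76541389e-01  2.15329395e-01 -2.80348406e-04  2.98849265e-04]
63.39466978661404 [ 0.58336013 -0.06114771  0.41845411] [[ 4.21270818e-01 -9.06934594e-01  7.35400972e-04]
 [-8.72090238e-01 -4.04862757e-01  2.74854080e-01]
 [-2.48976937e-01 -1.16429339e-01 -9.61485670e-01]]
base_hole [([0.556, -0.083, 0.031], 0.95)]
collar_bar [([0.537, -0.068, 0.044], 0.62)]
lug_hole [([0.54, -0.064, 0.038], 0.76)]
hook_peg [([0.6, -0.147, 0.056], 0.93)]
hook_seat [([0.601, -0.148, 0.054], 0.83)]
latch [([0.546, -0.176, 0.055], 0.57)]
```

View pics/w1.png

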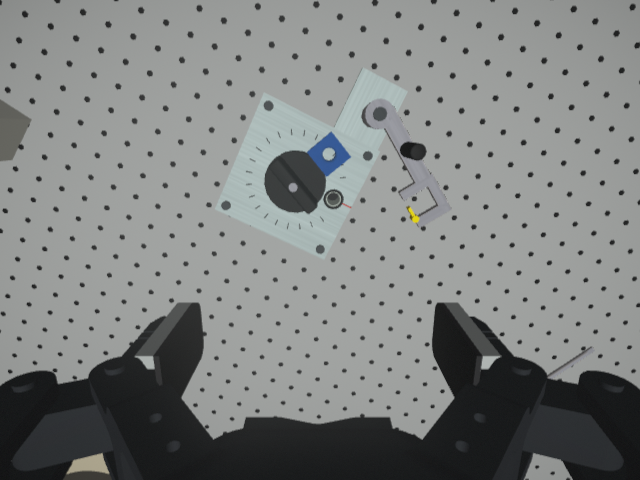

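Wrist view: base hole ring at about (333,199), lug hole (329,154), bar centre (293,187), pivot boss (379,113), peg top (419,151), latch (413,213).

Run:
```python
from h import *
c=np.load("w1.npz"); c={k:c[k] for k in c}
P=cloud(c)
z=P[...,2]
for n,u,v,zz in [("base",333.5,199,.03),("lug",329,154,.042),("bar",293,187,.074),("pivot",379.5,113,.06),("pegtop",419,151,.097),("latch",413,213,.053)]:
    print(n,ray(c,u,v,zz).round(4), "depth pt",P[int(v),int(u)].round(4))
# corners screws of base; base block by height mask
img=c["img"].astype(int); 
m=(z>.069)&(z<.08)&(P[...,0]<.6)&(np.hypot(P[...,0]-.525,P[...,1]+.06)<.05)
q=P[m][:,:2]; print("bar",m.sum(),q.mean(0)); r=cv2.minAreaRect((q*1000).astype(np.float32)); print(r)
m=(z>.09)&(np.hypot(P[...,0]-.6,P[...,1]+.15)<.04); print("peg",m.sum(),P[m].mean(0) if m.any() else 0)
m=((img[...,2]-img[...,0])>60)&(z>.035)&(z<.05); q=P[m]; print("lugblue",m.sum(),q.mean(0),cv2.minAreaRect((q[:,:2]*1000).astype(np.float32)))
m=(z>.026)&(z<.034)&(np.hypot(P[...,0]-.53,P[...,1]+.06)<.1); print("base",cv2.minAreaRect((P[m][:,:2]*1000).astype(np.float32)))
```

```text
base [ 0.5286 -0.1049  0.03  ] depth pt [ 0.5243 -0.1076  0.0015]
lug [ 0.5673 -0.0811  0.042 ] depth pt [ 0.5667 -0.0818  0.0278]
bar [ 0.5293 -0.0627  0.074 ] depth pt [ 0.5295 -0.0627  0.0754]
pivot [ 0.6185 -0.1052  0.06  ] depth pt [ 0.5834 -0.0611  0.4185]
pegtop [ 0.6024 -0.1431  0.097 ] depth pt [ 0.6025 -0.1435  0.0954]
latch [ 0.5517 -0.1773  0.053 ] depth pt [ 0.5518 -0.1768  0.0547]
bar 852 [ 0.53025699 -0.06184248]
((529.7109985351562, -62.32041931152344), (55.90797805786133, 12.310391426086426), 63.95449447631836)
peg 929 [ 0.57196532 -0.1467325   0.27650998]
lugblue 843 [ 0.56719688 -0.08065301  0.04166944] ((567.0169677734375, -80.68443298339844), (29.594654083251953, 29.753908157348633), 63.91927719116211)
base ((544.9088134765625, -62.5433464050293), (124.70287322998047, 155.04241943359375), 89.3429946899414)
```

{"api": "carry_out", "payload": {
  "deltas": [
    [0.07,-0.08,0.4,-0.33,1],
    [0.13,-0.15,0.8,-0.66,1],
    [0.13,-0.15,1,-1,1],
    [0.13,-0.15,1,-1,1],
    [0.13,-0.15,1,-1,1]
  ]
}}

```text
clock: 3.8
position: [0.5305, -0.061, 0.1499]
ee_rot: [0.888, 0.459, 0.001, 0.001]
ft_force: [0.4, -0.3, 0.5]
grip_width: 0.999
grasp_force: 0.0
```

Run:
```python
from h import *
o=manip.get_obs(); print(o["clock"],o["position"],np.degrees(Ro.from_quat(o["ee_rot"]).as_matrix()[:,0]@np.eye(3)), o["joint_pos"])
T=Ro.from_quat(o["ee_rot"]).as_matrix(); print(np.degrees(np.arctan2(T[1,1],T[0,1])), T.T@(np.array([.5297,-.0623,.070])-o["position"])/.15)
```

```text
3.8 [ 0.53049673 -0.06101061  0.1499483 ] [33.10326889 46.76512721  0.05306497] [ 0.51160354  0.26468523 -0.54851908  1.8067253   0.15331349  1.11018711
 -0.70554807]
-35.293338363627434 [-1.05784824e-02 -3.89210165e-04  5.32979304e-01]
```

{"api": "carry_out", "payload": {
  "deltas": [
    [-0.01,0,0.25,-0.3,1],
    [-0.01,0,0.53,-0.3,1],
    [-0.01,0,0.53,-0.3,0],
    [-0.01,0,0.53,-0.3,-1],
    [-0.01,0,0.53,-0.3,-1],
    [-0.01,0,0.53,-0.3,-1],
    [-0.01,0,0.53,-0.3,-1]
  ],
  "force": 40
}}

```text
clock: 4.68
position: [0.5303, -0.0623, 0.0703]
ee_rot: [0.848, 0.529, 0.001, 0.001]
ft_force: [2.7, -2.0, 8.0]
grip_width: 0.134
grasp_force: 44.3
```

{"api": "carry_out", "payload": {
  "deltas": [
    [0,0,0,0.3,-1],
    [0,0,0,0.65,-1],
    [0,0,0,1,-1],
    [0,0,0,1,-1]
  ]
}}

```text
clock: 5.18
position: [0.5304, -0.0625, 0.0703]
ee_rot: [0.957, 0.29, 0.002, 0.001]
ft_force: [4.0, -3.4, 5.3]
grip_width: 0.128
grasp_force: 44.1
```

{"api": "carry_out", "payload": {
  "deltas": [
    [0,0,0,0.3,-1],
    [0,0,0,0.65,-1],
    [0,0,0,1,-1],
    [0,0,0,1,-1]
  ]
}}

```text
clock: 5.68
position: [0.5305, -0.0626, 0.0704]
ee_rot: [0.999, 0.033, 0.002, 0.001]
ft_force: [3.9, -3.9, 5.7]
grip_width: 0.134
grasp_force: 44.0
```

{"api": "carry_out", "payload": {
  "deltas": [
    [0,0,0,0.15,-1],
    [0,0,0,0.15,-1]
  ]
}}

```text
clock: 5.92
position: [0.5305, -0.0627, 0.0704]
ee_rot: [1.0, -0.006, 0.002, 0.001]
ft_force: [4.2, -3.1, 4.2]
grip_width: 0.129
grasp_force: 44.0
```

Run:
```python
from h import *
o=manip.get_obs(); T=Ro.from_quat(o["ee_rot"]).as_matrix(); print(o["clock"],o["position"],np.degrees(np.arctan2(T[1,1],T[0,1])),o["ft_force"],o["torque"],o["joint_pos"])
```

```text
5.925 [ 0.53054755 -0.06266393  0.07035957] -90.64785393525045 [ 4.19451059 -3.14897663  4.24461257] [-0.47684876 -0.73566554 -0.09018206] [ 0.34271706  0.33955162 -0.35760445  1.88188647  0.14610116  0.94109672
 -1.66409052]
```

{"api": "carry_out", "payload": {
  "deltas": [
    [0,0,0,0,0],
    [0,0,0,0,0],
    [0,0,-0.4,0,0.5],
    [0,0.1,-0.8,0,1],
    [0,0.2,-1,0,1],
    [0,0.2,-1,0,1]
  ]
}}

```text
clock: 6.68
position: [0.5293, -0.0931, 0.2212]
ee_rot: [1.0, -0.006, 0.002, 0.001]
ft_force: [-0.0, -0.4, -0.5]
grip_width: 1.002
grasp_force: 0.0
```

Run:
```python
from h import *
o=manip.get_obs(); print(o["clock"],o["position"])
c=camera("wrist"); 
save(c,"w2"); np.savez("w2",**{k:c[k] for k in c if k!="shot"})
P=cloud(c);z=P[...,2]; img=c["img"].astype(int)
m=(z>.069)&(z<.08)&(np.hypot(P[...,0]-.53,P[...,1]+.062)<.04)
print("bar",m.sum(),cv2.minAreaRect((P[m][:,:2]*1000).astype(np.float32)))
m=((img[...,2]-img[...,0])>60)&(z>.035)&(z<.05); q=P[m]; print("lugblue",m.sum(),q.mean(0),cv2.minAreaRect((q[:,:2]*1000).astype(np.float32)))
m=(z>.026)&(z<.034)&(P[...,1]>-.09)&(np.hypot(P[...,0]-.53,P[...,1]+.06)<.1); print("base",cv2.minAreaRect((P[m][:,:2]*1000).astype(np.float32)))
b=cv2.resize(c["img"][60:360,200:600],None,fx=2,fy=2); cv2.imwrite("pics/w2c.png",b[:,:,::-1])
```

```text
6.675 [ 0.52932176 -0.09308032  0.2211716 ]
bar 1287 ((529.9291381835938, -62.47242736816406), (12.100601196289062, 55.5563850402832), 89.3275375366211)
lugblue 1165 [ 0.52934577 -0.10441589  0.04167998] ((529.1054077148438, -104.13214874267578), (29.613323211669922, 29.79048728942871), 89.5042724609375)
base ((529.6157836914062, -45.10438919067383), (89.99283599853516, 124.37737274169922), 89.27606201171875)
```

View pics/w2c.png

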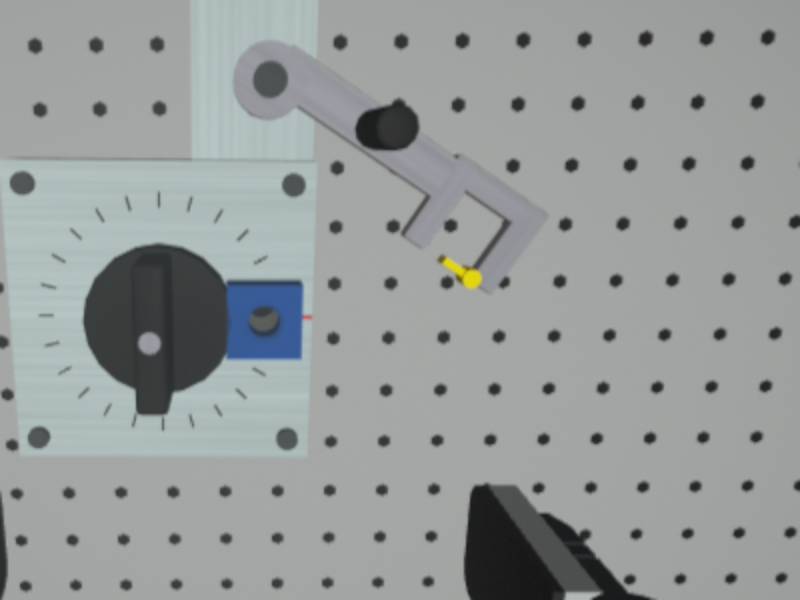

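The lug lines up with the base: bar at 89.3°, base at 89.3°, with the hole central at (264,320) in the crop. Now to the rack.

{"api": "carry_out", "payload": {
  "deltas": [
    [-0.06,-0.4,-0.1,-0.33,1],
    [-0.13,-0.7,-0.2,-0.66,1],
    [-0.2,-1,-0.2,-1,1],
    [-0.2,-1,-0.2,-1,1]
  ]
}}

```text
clock: 7.22
position: [0.4982, 0.0629, 0.2476]
ee_rot: [0.966, 0.259, -0.001, -0.001]
ft_force: [0.5, -1.6, 0.3]
grip_width: 1.001
grasp_force: 0.0
```

```bash
cat > goto.py <<'E'
import sys
from h import *
# x y z yangle(deg): remaining shift/spin in units
a=[float(v) for v in sys.argv[1:]]
o=manip.get_obs(); T=Ro.from_quat(o["ee_rot"]).as_matrix(); y=np.degrees(np.arctan2(T[1,1],T[0,1]))
print(o["clock"],o["position"].round(4),"yang",y.round(2),"tilt",T[:,2].round(4),"j",np.round(o["joint_pos"],2))
print("shift",(T.T@(np.array(a[:3])-o["position"])/.15).round(3),"spin",round(-((a[3]-y+90)%180-90)/30,3),"(or half turn)")
E
python3 goto.py .44 .28 .25 -10
```

```text
7.225 [0.4982 0.0629 0.2476] yang -60.01 tilt [-2.1e-03  8.0e-04 -1.0e+00] j [ 0.28  0.1  -0.52  1.76  0.05  1.29 -1.3 ]
shift [ 0.387 -1.448 -0.014] spin -1.667 (or half turn)
```

{"api": "carry_out", "payload": {
  "deltas": [
    [0.1,-0.36,0,-0.3,1],
    [0.2,-0.7,0,-0.65,1],
    [0.26,-0.97,0,-0.9,1],
    [0.26,-0.97,0,-0.9,1]
  ]
}}

```text
clock: 7.72
position: [0.4605, 0.207, 0.2476]
ee_rot: [0.88, 0.476, -0.001, -0.001]
ft_force: [1.0, -0.7, -0.4]
grip_width: 1.001
grasp_force: 0.0
```

```bash
python3 goto.py .43 .26 .25 -10
```

```text
7.725 [0.4605 0.207  0.2476] yang -33.21 tilt [-2.3e-03  4.0e-04 -1.0e+00] j [ 0.12  0.12 -0.67  1.75  0.08  1.3  -1.15]
shift [ 0.184 -0.363 -0.015] spin -0.774 (or half turn)
```

{"api": "carry_out", "payload": {
  "deltas": [
    [0.09,-0.18,0,-0.3,1],
    [0.18,-0.36,0,-0.6,1],
    [0.18,-0.36,0,-0.77,1],
    [0.18,-0.36,0,-0.77,1],
    [0.18,-0.36,0,-0.77,1]
  ]
}}

```text
clock: 8.35
position: [0.4325, 0.2555, 0.2482]
ee_rot: [0.77, 0.638, -0.001, -0.0]
ft_force: [-0.2, 0.1, -0.9]
grip_width: 1.001
grasp_force: 0.0
```

Run:
```python
from h import *
o=manip.get_obs(); print(o["clock"],o["position"])
c=camera("wrist"); save(c,"w3"); np.savez("w3",**{k:c[k] for k in c if k!="shot"})
P=cloud(c);z=P[...,2]; img=c["img"].astype(int)
m=((img[...,0]-img[...,1])>60)&((img[...,0]-img[...,2])>60)&(z>.02)&(z<.12)
print("red",m.sum(),P[m].min(0),P[m].max(0))
t=m&(z>.087); print("top",t.sum(),P[t].mean(0),cv2.minEnclosingCircle((P[t][:,:2]*1000).astype(np.float32)))
near=(np.hypot(P[...,0]-.46,P[...,1]-.3)<.1)
k=near&(z>.087)&(z<.1)&~m; print("black tops",k.sum()); n,l=cv2.connectedComponents(k.astype(np.uint8))
for i in range(1,n):
    if (l==i).sum()>60: print(P[l==i].mean(0))
k=near&(z>.039)&(z<.045); print("rack",cv2.minAreaRect((P[k][:,:2]*1000).astype(np.float32)))
print([(b["position"],b["conf"]) for b in boxes_of("index_pin",c)[:2]])
```

```text
8.35 [0.43254305 0.25546565 0.24818688]
red 570 [0.44900826 0.28621919 0.08634579] [0.46782279 0.30499303 0.09291649]
top 569 [0.45836504 0.29563264 0.09068258] ((458.5508728027344, 295.48565673828125), 9.581611633300781)
black tops 1301
[0.46815779 0.34961373 0.09057549]
[0.44882879 0.24215207 0.09054854]
rack ((458.7276916503906, 295.55584716796875), (165.70245361328125, 50.15456008911133), 79.7972640991211)
[([0.4613, 0.2976, 0.0906], 0.57)]
```

View pics/w3.png

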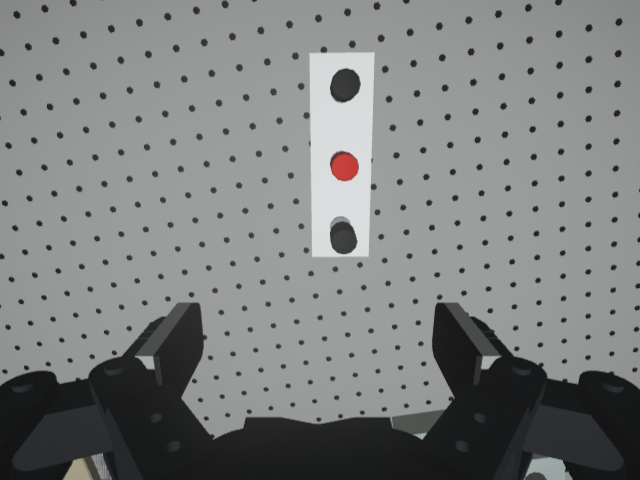

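The red pin is in the middle hole (345,165), with black spares at (345,85) and (343,237).

{"api": "carry_out", "payload": {
  "deltas": [
    [0.15,0.06,0,0,1],
    [0.29,0.12,0.2,0,1],
    [0.29,0.12,0.55,0,1],
    [0.29,0.12,0.55,0,1],
    [0.29,0.12,0.55,0,1]
  ]
}}

```text
clock: 9.07
position: [0.4583, 0.2963, 0.168]
ee_rot: [0.769, 0.64, 0.001, 0.0]
ft_force: [0.7, 0.1, 0.1]
grip_width: 0.998
grasp_force: 0.0
```

```bash
python3 goto.py .4585 .2955 .080 -10.2
```

```text
9.075 [0.4583 0.2963 0.168 ] yang -10.48 tilt [ 1.2e-03  6.0e-04 -1.0e+00] j [-0.02  0.31 -0.74  1.75  0.23  1.17 -1.01]
shift [-0.006  0.002  0.587] spin -0.009 (or half turn)
```

{"api": "carry_out", "payload": {
  "deltas": [
    [0,0,0.3,0,1],
    [0,0,0.59,0,1],
    [0,0,0.59,0,1],
    [0,0,0.59,0,-1],
    [0,0,0.59,0,-1],
    [0,0,0.59,0,-1],
    [0,0,0.59,0,-1]
  ],
  "force": 50
}}

```text
clock: 9.95
position: [0.4582, 0.2964, 0.0787]
ee_rot: [0.769, 0.64, 0.001, 0.0]
ft_force: [-0.7, -0.3, 5.5]
grip_width: 0.215
grasp_force: 48.5
```

{"api": "carry_out", "payload": {
  "deltas": [
    [0,0,-0.2,0,-1],
    [0,0,-0.5,0,-1],
    [0,0,-0.7,0,-1],
    [0,0,-0.7,0,-1]
  ]
}}

```text
clock: 10.45
position: [0.4586, 0.2969, 0.1851]
ee_rot: [0.768, 0.64, 0.002, 0.001]
ft_force: [-1.1, 0.4, -1.0]
grip_width: 0.218
grasp_force: 49.4
```

```bash
python3 goto.py .5294 -.1045 .19 0
```

```text
10.45 [0.4586 0.2969 0.1851] yang -10.43 tilt [ 0.0037  0.0016 -1.    ] j [-0.01  0.29 -0.75  1.73  0.21  1.2  -1.  ]
shift [-2.546  0.949 -0.035] spin -0.348 (or half turn)
```

{"api": "carry_out", "payload": {
  "deltas": [
    [-0.3,0.12,-0.03,0,-1],
    [-0.6,0.22,-0.03,0,-1],
    [-0.85,0.32,-0.03,0,-1],
    [-0.85,0.32,-0.03,0,-1]
  ]
}}

```text
clock: 10.95
position: [0.4822, 0.1582, 0.1861]
ee_rot: [0.77, 0.638, -0.001, 0.0]
ft_force: [0.2, 0.3, -0.7]
grip_width: 0.218
grasp_force: 49.4
```

{"api": "carry_out", "payload": {
  "deltas": [
    [-0.3,0.12,0,0,-1],
    [-0.6,0.22,0,0,-1],
    [-0.85,0.32,0,0,-1],
    [-0.85,0.32,0,0,-1]
  ]
}}

```text
clock: 11.45
position: [0.5059, 0.0252, 0.1862]
ee_rot: [0.77, 0.638, -0.001, -0.0]
ft_force: [-0.5, 0.4, -0.7]
grip_width: 0.218
grasp_force: 49.4
```

{"api": "carry_out", "payload": {
  "deltas": [
    [-0.3,0.12,0,0,-1],
    [-0.6,0.22,0,-0.2,-1],
    [-0.8,0.31,0,-0.35,-1],
    [-0.8,0.31,0,-0.35,-1],
    [-0.8,0.31,0,-0.35,-1]
  ]
}}

```text
clock: 12.08
position: [0.5299, -0.0964, 0.1868]
ee_rot: [0.706, 0.708, 0.0, -0.001]
ft_force: [-0.4, 0.4, -0.4]
grip_width: 0.216
grasp_force: 49.4
```

```bash
python3 goto.py .5294 -.1045 .13 0
python3 - <<'E'
from h import *
c=camera("wrist"); save(c,"w4"); np.savez("w4",**{k:c[k] for k in c if k!="shot"})
P=cloud(c);z=P[...,2]; img=c["img"].astype(int)
m=((img[...,0]-img[...,1])>60)&((img[...,0]-img[...,2])>60)&(z>.1)
print("red",m.sum(),P[m].mean(0),P[m].min(0),P[m].max(0))
E
```

```text
12.075 [ 0.5299 -0.0964  0.1868] yang 0.14 tilt [-8.0e-04  1.1e-03 -1.0e+00] j [ 0.55  0.23 -0.52  1.75  0.12  1.19  0.  ]
shift [-0.054 -0.003  0.378] spin 0.005 (or half turn)
red 2646 [ 0.52897604 -0.0956179   0.19905292] [ 0.51967886 -0.10663993  0.19274027] [ 0.5382631  -0.02639265  0.30725906]
```

View pics/w4.png

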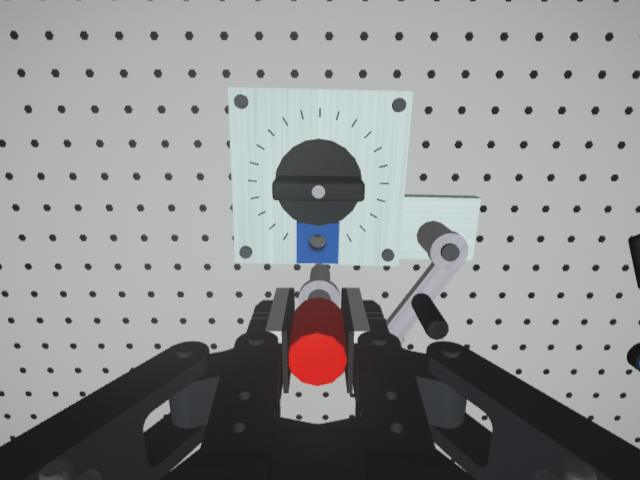

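The pin is held upright: head top at (318,360), shank tip at (320,266), with the lug hole ahead of it at (318,241).

Run:
```python
from h import *
c=np.load("w4.npz"); c={k:c[k] for k in c}
P=cloud(c);z=P[...,2]; img=c["img"].astype(int)
red=((img[...,0]-img[...,1])>60)&((img[...,0]-img[...,2])>60)
t=red&(abs(z-.199)<.004); print("top",t.sum(),cv2.minEnclosingCircle((P[t][:,:2]*1000).astype(np.float32)),P[t].mean(0))
b=((img[...,2]-img[...,0])>60)&(z>.035)&(z<.05); q=P[b]; print("lug",cv2.minAreaRect((q[:,:2]*1000).astype(np.float32)))
print("hole",ray(c,318,241,.042))
m=(z>.069)&(z<.08)&(np.hypot(P[...,0]-.53,P[...,1]+.062)<.04)
print("bar",cv2.minAreaRect((P[m][:,:2]*1000).astype(np.float32)))
s=(z>.11)&(z<.16)&~red&(np.hypot(P[...,0]-.53,P[...,1]+.096)<.015); q=P[s]
for lo,hi in [(.112,.125),(.125,.14),(.14,.148),(.148,.153),(.153,.158)]:
    k=q[(q[:,2]>lo)&(q[:,2]<hi)]
    if len(k)>5: print(lo,len(k),"x",k[:,0].min(),k[:,0].max(),"ymax",np.percentile(k[:,1],95))
```

```text
top 2624 ((528.7645874023438, -96.8121109008789), 10.182663917541504) [ 0.52895826 -0.09588998  0.19870597]
lug ((528.9915161132812, -104.20197296142578), (29.48607635498047, 29.724319458007812), 0.3155800402164459)
hole [ 0.52942669 -0.10262071  0.042     ]
bar ((529.32568359375, -61.99668884277344), (12.311726570129395, 55.97001266479492), 89.41268157958984)
0.112 62 x 0.5252963770859366 0.5349596575259153 ymax -0.09170921536916343
0.125 190 x 0.5253373593082453 0.5347983697267645 ymax -0.09164694723451085
0.148 378 x 0.5209562082132101 0.5384820524398807 ymax -0.08810623267229653
0.153 322 x 0.5211131072614444 0.5383664679437948 ymax -0.08873387265442526
```

{"api": "carry_out", "payload": {
  "deltas": [
    [-0.05,-0.005,0.1,0,-1],
    [-0.05,-0.005,0.3,0,-1],
    [-0.05,-0.005,0.42,0,-1],
    [-0.05,-0.005,0.46,0,-1],
    [-0.05,-0.005,0.5,0,-1],
    [-0.05,-0.005,0.54,0,-1],
    [-0.05,-0.005,0.54,0,-1]
  ]
}}

```text
clock: 13.0
position: [0.5292, -0.1055, 0.1062]
ee_rot: [0.707, 0.708, 0.0, -0.0]
ft_force: [-0.1, 1.4, -1.3]
grip_width: 0.216
grasp_force: 49.4
```

{"api": "carry_out", "payload": {
  "deltas": [
    [0.005,0,0.04,0,-1],
    [0.005,0,0.08,0,-1],
    [0.005,0,0.12,0,-1],
    [0.005,0,0.16,0,-1],
    [0.005,0,0.18,0,-1],
    [0.005,0,0.185,0,-1]
  ]
}}

```text
clock: 13.75
position: [0.5293, -0.1052, 0.0787]
ee_rot: [0.707, 0.708, -0.0, 0.0]
ft_force: [-2.0, 2.1, 5.2]
grip_width: 0.219
grasp_force: 49.8
```

{"api": "carry_out", "payload": {
  "deltas": [
    [0,0,0,0,-0.2],
    [0,0,0,0,-0.1],
    [0,0,-0.15,0,-0.1],
    [0,0,-0.4,0,0],
    [0,0,-0.8,0,0.3],
    [0,0,-1,0,0.5],
    [0,0,-1,0,0.5]
  ]
}}

```text
clock: 14.62
position: [0.5304, -0.1056, 0.2313]
ee_rot: [0.707, 0.707, 0.001, 0.002]
ft_force: [-0.4, -0.3, -0.3]
grip_width: 0.754
grasp_force: 0.0
```

```bash
python3 - <<'E'
from h import *
c=camera("wrist"); save(c,"w5")
P=cloud(c);z=P[...,2]; img=c["img"].astype(int)
red=((img[...,0]-img[...,1])>60)&((img[...,0]-img[...,2])>60)&(z<.12)
t=red&(z>.087); print("top",t.sum(),cv2.minEnclosingCircle((P[t][:,:2]*1000).astype(np.float32)),P[t].mean(0))
k=(z>.090)&(z<.102)&(np.hypot(P[...,0]-.602,P[...,1]+.143)<.03); print("peg",k.sum(),P[k].mean(0), cv2.minEnclosingCircle((P[k][:,:2]*1000).astype(np.float32)))
d=P[k].mean(0)[:2]-[.6186,-.1055]; print(np.linalg.norm(d),np.arctan2(*d[::-1])-np.arctan2(-6,-40)+np.radians(.7))
E
python3 goto.py .602 -.143 .15 -33
```

```text
top 576 ((528.7871704101562, -105.17793273925781), 9.708940505981445) [ 0.52887968 -0.10492797  0.09063706]
peg 329 [ 0.60082011 -0.14095749  0.0957834 ] ((601.4287109375, -141.8012237548828), 7.008018970489502)
0.039665573746545536 0.9693227780333381
14.675 [ 0.5296 -0.1055  0.2293] yang 0.05 tilt [ 0.0018 -0.001  -1.    ] j [ 0.57  0.2  -0.52  1.7   0.1   1.27  0.03]
shift [-0.25   0.482  0.53 ] spin 1.102 (or half turn)
```

View pics/w5.png

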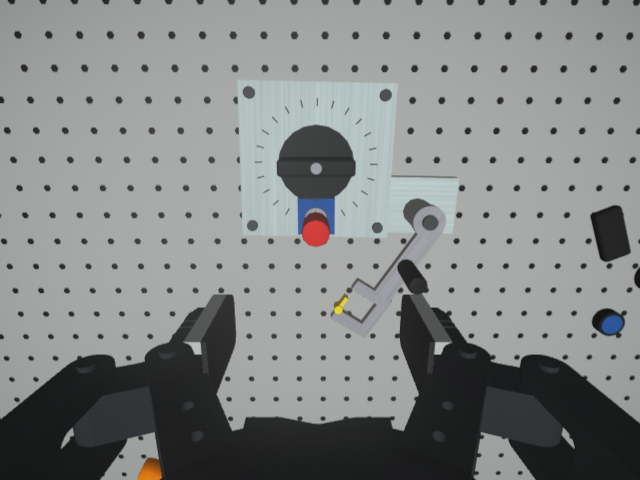

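The red pin is home, with its head at (316,232) and height 90.6 mm as expected. The hook peg top is at (417,283).

{"api": "carry_out", "payload": {
  "deltas": [
    [-0.12,0.24,0,0.33,0],
    [-0.24,0.48,0.2,0.66,0],
    [-0.24,0.48,0.5,1,0],
    [-0.24,0.48,0.5,1,0],
    [-0.24,0.48,0.5,1,0]
  ]
}}

```text
clock: 15.3
position: [0.6014, -0.1408, 0.1546]
ee_rot: [0.865, 0.503, 0.0, 0.0]
ft_force: [-0.3, -0.5, 0.7]
grip_width: 0.5
grasp_force: 0.0
```

```bash
python3 goto.py .6018 -.1422 .085 -33
```

```text
15.3 [ 0.6014 -0.1408  0.1546] yang -29.67 tilt [ 6.e-04 -1.e-04 -1.e+00] j [ 0.48  0.42 -0.42  1.58  0.18  1.18 -0.49]
shift [-0.007  0.006  0.464] spin 0.111 (or half turn)
```

{"api": "carry_out", "payload": {
  "deltas": [
    [-0.007,0.006,0.2,0.11,0],
    [-0.007,0.006,0.46,0.11,0],
    [-0.007,0.006,0.46,0.11,0],
    [-0.007,0.006,0.46,0.11,-1],
    [-0.007,0.006,0.46,0.11,-1],
    [-0.007,0.006,0.46,0.11,-1]
  ],
  "force": 20
}}

```text
clock: 16.05
position: [0.6029, -0.1427, 0.0873]
ee_rot: [0.88, 0.476, 0.001, 0.001]
ft_force: [-1.7, 0.0, 7.1]
grip_width: 0.155
grasp_force: 20.7
```

```bash
cat > arc.py <<'E'
from h import *
o=manip.get_obs(); T=Ro.from_quat(o["ee_rot"]).as_matrix(); p=o["position"]
Q=np.array([.6186,-.1060]); d=p[:2]-Q
th=np.arctan2(*d[::-1])-np.arctan2(-6,-40)+np.radians(.7)
print(o["clock"],p.round(4),"r",np.linalg.norm(d),"theta",th,"grip",o["grip_width"],o["grasp_force"],o["ft_force"].round(1))
y=np.degrees(np.arctan2(T[1,1],T[0,1])); print("yang",y)
for s in range(6,31,6):
    if s>np.degrees(th)+4: break
    R=Ro.from_euler("z",-s,degrees=True).as_matrix()[:2,:2]
    w=np.r_[Q+R@d,p[2]]
    print(s,(T.T@(w-p)/.15).round(3),round(s/30,3))
E
python3 arc.py
```

```text
16.05 [ 0.6029 -0.1427  0.0873] r 0.039940316858031205 theta 1.030238734853137 grip 0.15493556976365247 20.70353776216507 [-1.7  0.   7.1]
yang -33.21102683320833
6 [-0.003 -0.028 -0.   ] 0.2
12 [-0.004 -0.056 -0.   ] 0.4
18 [-0.002 -0.083 -0.   ] 0.6
24 [ 0.004 -0.111 -0.   ] 0.8
30 [ 0.012 -0.137 -0.   ] 1.0
```

{"api": "carry_out", "payload": {
  "deltas": [
    [-0.003,-0.028,0,0.2,-1],
    [-0.004,-0.056,0,0.4,-1],
    [-0.002,-0.083,0,0.6,-1],
    [0.004,-0.111,0,0.8,-1],
    [0.012,-0.137,0,1,-1],
    [0.012,-0.137,0,1,-1]
  ]
}}

```text
clock: 16.8
position: [0.5869, -0.1294, 0.0873]
ee_rot: [0.973, 0.231, 0.002, 0.001]
ft_force: [0.3, -0.3, 7.0]
grip_width: 0.153
grasp_force: 20.6
```

```bash
python3 arc.py
```

```text
16.8 [ 0.5869 -0.1294  0.0873] r 0.03942747009599449 theta 0.49967679165493395 grip 0.15320349139666867 20.60103714466095 [ 0.3 -0.3  7. ]
yang -63.264945327304005
6 [-0.003 -0.027 -0.   ] 0.2
12 [-0.004 -0.055 -0.   ] 0.4
18 [-0.001 -0.082 -0.   ] 0.6
24 [ 0.004 -0.109 -0.   ] 0.8
30 [ 0.013 -0.135 -0.   ] 1.0
```

{"api": "carry_out", "payload": {
  "deltas": [
    [-0.003,-0.027,0,0.2,-1],
    [-0.004,-0.055,0,0.4,-1],
    [-0.001,-0.082,0,0.6,-1],
    [0.004,-0.109,0,0.8,-1],
    [0.012,-0.131,0,0.95,-1],
    [0.012,-0.131,0,0.95,-1],
    [0.012,-0.131,0,0.95,-1]
  ]
}}

```text
clock: 17.68
position: [0.5799, -0.1117, 0.0873]
ee_rot: [1.0, -0.015, 0.002, 0.0]
ft_force: [0.9, -1.3, 6.9]
grip_width: 0.157
grasp_force: 20.8
```

```bash
python3 arc.py
```

```text
17.675 [ 0.5799 -0.1117  0.0873] r 0.039111937587296426 theta 0.009282066200339095 grip 0.1565772153515303 20.759069323539734 [ 0.9 -1.3  6.9]
yang -91.66808567561053
```

{"api": "carry_out", "payload": {
  "deltas": [
    [0,-0.012,0,0,-1],
    [0,-0.02,0,0,-1],
    [0,-0.02,0,0,-1]
  ]
}}

```text
clock: 18.05
position: [0.5799, -0.1115, 0.0873]
ee_rot: [1.0, -0.016, 0.003, 0.002]
ft_force: [0.8, -9.7, 4.7]
grip_width: 0.158
grasp_force: 20.8
```

{"api": "carry_out", "payload": {
  "deltas": [
    [0,0,0,0,-0.4],
    [0,0,0,0,-0.3],
    [0,0,0,0,-0.3],
    [0,0,-0.3,0,-0.3],
    [0,0,-0.7,0,-0.3],
    [0,0.1,-1,0,0.5],
    [0,0.2,-1,0,1],
    [0,0.2,-1,0,1]
  ]
}}

```text
clock: 19.05
position: [0.5767, -0.1395, 0.2337]
ee_rot: [1.0, -0.016, -0.001, 0.0]
ft_force: [-1.3, 0.9, -0.6]
grip_width: 0.961
grasp_force: 0.0
```

Run:
```python
from h import *
c=camera("wrist")
P=cloud(c);z=P[...,2]; img=c["img"].astype(int)
red=((img[...,0]-img[...,1])>60)&((img[...,0]-img[...,2])>60)&(z<.12)
t=red&(z>.087); print("top",t.sum(),P[t].mean(0))
k=(z>.090)&(z<.102)&(np.hypot(P[...,0]-.58,P[...,1]+.11)<.03); q=P[k].mean(0); print("peg",k.sum(),q)
d=q[:2]-[.6186,-.106]; print("theta",np.arctan2(*d[::-1])-np.arctan2(-6,-40)+np.radians(.7))
v,u=np.nonzero(t); v,u=int(v.mean()),int(u.mean()); print(u,v)
b=c["img"][max(0,v-75):v+75,max(0,u-100):u+100]; cv2.imwrite("pics/w6.png",cv2.resize(b,None,fx=4,fy=4,interpolation=cv2.INTER_CUBIC)[:,:,::-1])
```

```text
top 482 [ 0.52945066 -0.10379119  0.09058262]
peg 334 [ 0.5795114  -0.11171057  0.09615446]
theta 0.008394079602524012
271 294
```

View pics/w6.png

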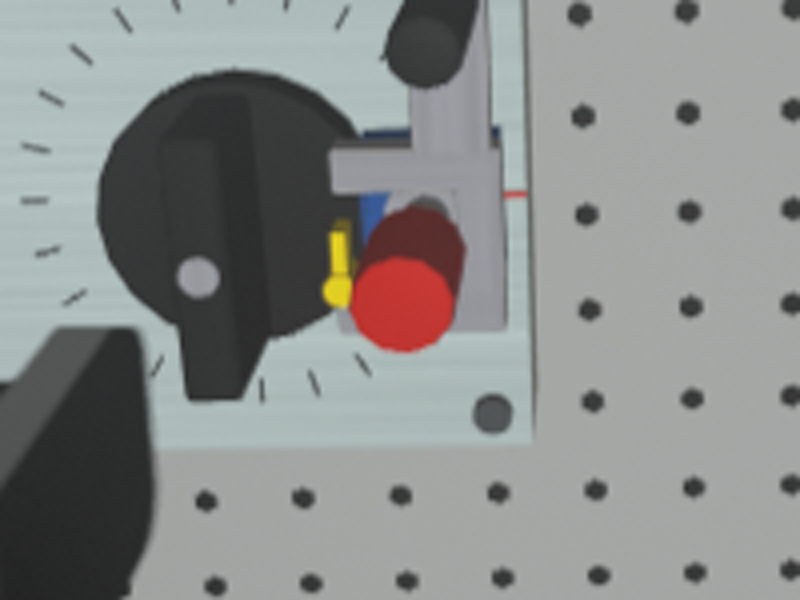

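The stop took up the push (9.7 N). In the picture the hook is home around the pin (400,300), and the yellow latch, (340,225) to (340,290), lies shut straight across the mouth. The arm is clear, so I'm handing in.

```bash
python3 -c "
from workcell import ticket; print(ticket.hand_in())"
```

```text
the job is handed in; nothing more can be done
None
```

The job is handed in: the collar is aligned, the red pin is home through both holes, the hook is closed on it with the latch shut, and the arm was clear of everything; the interface gave no verdict back.

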